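# Hang the profile template and hold the length gauge at its mark

## Task

Set up the sizing corner for the next clay candlestick: take the template hanger out of its slotted block, hook it over the hanging rail some 9 cm to either side of the tag, slide it along the rail until it hangs centred at the tag, and let go of it. Then draw the sprung rod of the length gauge out until its end disc stands straight over the tooth of the length mark, and finish while still gripping the rod and holding it there against its spring, without putting it back or letting go. Leave the cup, the jar and the clay figure where they are.

Things in the scene. Friction and masses are not known exactly. Their poses are not given: they have to be found in the camera images.
- hanger: loose template hanger, about 180 g, 180 mm tall, standing in the block (lean up to 0.08 rad). Origin at its foot in the hook's middle plane; z up, y along the rail when hung. Plywood template x -18 to -12, y to +-32, z 0 to 90 mm; strap 30 mm wide in the same plane up to z 132; crown x -18 to 22, z 126 to 132; lip x 12 to 22, z 92 to 132; on top a grip tab. Hung, it tilts slightly
- hook (a point): centre of the hook's throat, at (0, 0, 120 mm) of the hanger, on the bar's centre line when hung. The throat is 24 mm wide (x -12 to 12), open downwards: carry the hanger towards its +x with the lip's lower end (28 mm below this point) over the bar and the template on the near side, then lower it. It may hang either way round
- tab (a point): where to grip the hanger: on its wooden tab at (0, 0, 160 mm) of the hanger. The tab is 12 mm thick in x, 30 mm wide in y, z 132 to 180; pinch it across its thickness (hanger's x) from above
- block: fixed wooden block, 90 x 100 x 40 mm; origin on the bench below the hook's middle plane, axes as the hanger's at the start. An 8 mm slot along y at x = -15 mm, from z 10 to 40 mm, holds the template's lower end (hanger origin 10 mm above the bench); lift straight up more than 35 mm to clear it
- rail: fixed hanging rail: wooden foot 360 mm long, 12 mm thick; posts at y -160 and 160 mm with 24 mm balls on top; a round steel bar, 12 mm diameter, along its y, centre 200 mm above the bench. Origin on the bench below the bar's middle; x square to the bar, away from the robot. Room for the hanger for y -120 to 120 mm
- tag: fixed tag on the rail's foot: aluminium strap 8 mm wide across the foot, low blade under the bar (to 52 mm above the bench), paper card 30 mm wide 66 mm beyond the bar (to 87 mm). Origin below the bar on the foot's top, 12 mm above the bench, axes as the rail's; the hook belongs at its y = 0. Up to 70 mm either way from the bar's middle. The hung hanger passes over it
- gauge: fixed length gauge: wooden board 360 x 90 x 12 mm (x -200 to 160) carrying a level aluminium tube, 26 mm diameter (32 mm collar at the mouth), x 0 to 150 mm, axis 100 mm above the bench. Origin on the bench below the tube's mouth; the rod comes out along its -x, roughly towards the robot
- rod: sprung rod in the tube; origin on the axis, at the tube's mouth when fully in; axes as the gauge's. Black grip sleeve 22 mm diameter, x -52 to -12 mm; steel end disc 40 mm diameter, x -58 to -52. Starts fully in; travel 130 mm along -x. The spring pulls it in with 4.9 N when in and 0.7 N more per 10 mm (9 to 12 N at the mark); it flies back when let go
- grip (a point): middle of the rod's grip sleeve, on the rod's axis, 100 mm above the bench, 32 mm out from the tube's mouth when fully in: pinch it from above, fingers either side of the rod
- disc (a point): centre of the rod's end disc, on the rod's axis, 23 mm outward of grip
- mark: fixed length mark on the gauge's board: strap 10 x 110 mm across the board with an upright tooth 4 mm thick, tip 57 mm above the bench; the disc passes over it. Origin under the rod's axis, on the board's top (12 mm above the bench), axes as the gauge's; the rod is at length when the disc's centre is at the mark's x = 0: 65 to 100 mm of pull
- cup: loose white cup, 72 mm across, 85 mm tall, a bystander; origin under its centre
- jar: loose amber jar, 60 mm across, 75 mm tall, a bystander; origin under its centre
- figure: loose small turned clay figure, 56 mm across its foot, 82 mm tall, a bystander; origin under its centre

How it is judged:
By the outcome, as a careful person would: the job done as asked, in the order asked, and still so for the second after the job is handed in, while the arm keeps its last pose, push and grip.
It also fails if it takes over 59 s, if anything falls off the work surface, if the arm or the gripper's body presses on something with over 40 N, if the wrist force passes 120 N, or if a joint passes its speed limit or range.

## Robot

A 6-joint arm with a two-finger parallel gripper is mounted at the origin on the work surface. World frame = base frame: x ahead of the robot, y to its left, z up, the work surface at z = 0. Lengths are in m, angles in rad, forces in N, time in s.
With the tool pointing down it reaches from about 0.375 to 0.9 m from the base axis. Payload 3.1 kg.
Tool frame: the origin (TCP) lies at the very end of the fingers, on their centre line; the grasp point (between the pads) lies 19 mm behind it; z points along the fingers, y is the line along which they close (so a half turn about z gives the same grasp; the last joint's range is limited). The gripper opens to 85 mm and grips with 20 to 120 N. Pads are 22 mm wide; open, the fingers measure 114 mm over their backs; the gripper's body (76 mm by 85 mm) begins 54 mm behind the grasp point. The pads swing forward as they close: fully open they stand 13 mm farther back than shut.
Start: joints at [0.988, 0.527, 1.433, -0, 1.181, -0.178], TCP at [0.246, 0.574, 0.209] pointing down, gripper open.
Joint ranges: [-3.08, 3.08], [-0.75, 2.2], [0.22, 2.44], [-1.43, 4.57], [0, 2.65], [-2.85, 2.85]. Speed limits (rad/s): [2.79, 2.79, 3.14, 3.14, 3.14, 3.14].

## Interface

Orientations are given as a unit quaternion [x, y, z, w].
In Python, from station import sense, snapshot, camera_params, sign_off gives the robot as it stands.
- The arm moves only by the shell command python3 -m handwheel 'ROWS' [OPENING] [FORCE]. ROWS is JSON, a list that holds one entry, the list of rows, each a list of 4 numbers: the shift along the tool's x, y, z in units of 25 mm (1.0 is 25 mm), then the turn about the tool's z in units of 6 degrees (1.0 is 6 degrees). A call has 1 to 20 rows; each row shifts and turns the commanded pose from where the row before left it, along the tool's axes as they then stand; what a row does not reach is not made up. A row lasts 1/8 s, in which the tool goes at most 62.5 mm and 10.7 degrees, less where a joint would pass 70% of its speed; a pose out of reach is approached as far as the arm can. A call is refused whole if a number of a shift passes 1 or a number of a turn 1, either way. A call with a gripper value outside its range is refused whole. OPENING is the finger opening in mm, from 0 to 85.4, set as the call begins (- or left out, the last holds). The fingers move at their own pace and stop on an object; FORCE is the grip in N (left out, the last holds). Time passes only in rows, so rows that do not move let the fingers close. It gives the time, the measured TCP pose, the force, the opening and the grip force at its end, in the units of the state.
- sense(): the state, without advancing time (a new reading comes with each control period).
- snapshot(name): name is "scene" or "side" or "wrist"; returns (picture, depth): 400x640x3 uint8, red, green, blue; 400x640 float32, m along the optical axis (not along the pixel's ray), 0 where there is no reading.
- camera_params(name): a dict with "mtx" (3x3 intrinsics, pixels), "extrinsics" (4x4, takes a point from camera to world coordinates); the wrist camera has in their place "hand_eye" (4x4, takes a point from camera to tool coordinates, whose origin is the TCP and whose axes are the flange's). Camera axes: x right, y up, looking along -z (the intrinsics and any distortion apply to the point x, -y, -z); pixel columns grow to the right and rows downward; lengths in m; the calibration is good to about 2 mm. A picture is of the moment at which its call begins: read the wrist's pose just before it. camera_params takes no time and is no camera call.
- sign_off(): hands the job in; it is judged then, once.
The state is a dict: "t": time; "q": joint angles; "qd": joint speeds; "tau": joint torques, N m; "tcp_pos": TCP position; "tool_rot": TCP orientation; "force": force on the tool from outside, world axes, zero at the start; "ft_torque": the same for the moment, N m; "finger_gap": opening from 0.0 (shut) to 1.0 (fully open); "gripper_force": force on a finger pad.
Only numpy, scipy, OpenCV 4.12 (cv2) and the standard library are available. Lean on these libraries where they do the work, as an engineer would, in place of code of your own. Each camera call takes 0.05 s, during which the arm holds its last target. There are 200 camera calls.

## Working session

There is one attempt and no reset: what is moved stays moved. The work goes in short steps, Python scripts to look and compute and a shell command to move; the robot and the scene stay as the last step left them, time stands still between calls to the robot, and variables do not carry over. Pictures are saved under pics/ and viewed, at most 10 in all, crops included, and the job is handed in when it is done.

```bash
ls; mkdir -p pics; cat > h.py <<'E'
import numpy as np, cv2
from station import sense, snapshot, camera_params
from scipy.spatial.transform import Rotation as R
def cloud(name):
    s=sense(); p=camera_params(name); im,d=snapshot(name)
    K=np.array(p["mtx"]); v,u=np.mgrid[0:400,0:640]
    X=(u-K[0,2])/K[0,0]*d; Y=-(v-K[1,2])/K[1,1]*d
    P=np.stack([X,Y,-d,np.ones_like(d)],-1)
    if "extrinsics" in p: T=np.array(p["extrinsics"])
    else:
        T=np.eye(4); T[:3,:3]=R.from_quat(s["tool_rot"]).as_matrix(); T[:3,3]=s["tcp_pos"]; T=T@np.array(p["hand_eye"])
    W=(P@T.T)[...,:3]; W[d==0]=np.nan
    return im,d,W
def save(n,im): cv2.imwrite(f"pics/{n}.png",cv2.cvtColor(im,cv2.COLOR_RGB2BGR))
E
python3 - <<'E'
from h import *
print(sense())
for n in ("scene","side"):
    im,d,W=cloud(n); save(n,im); np.savez(n,im=im,d=d,W=W); print(camera_params(n))
E
```

```text
pics
{'t': 0.0, 'q': array([ 9.87484074e-01,  5.28469782e-01,  1.43392336e+00,  7.05185031e-06,
        1.18139888e+00, -1.78527167e-01]), 'qd': array([ 0.00016612, -0.00070212,  0.00036631, -0.00279656, -0.00214599,
       -0.00030171]), 'tau': array([-1.32936616e-04, -4.42356098e+01, -1.78024936e+01, -2.36850838e-04,
        8.43362999e-03, -1.71928127e-05]), 'tcp_pos': array([0.24569029, 0.57383917, 0.20752476]), 'tool_rot': array([ 2.01014805e-01,  9.79587586e-01, -1.01964897e-03, -4.11860796e-04]), 'force': array([ 0.29572756, -0.1999271 ,  0.69163052]), 'ft_torque': array([-0.00672126, -0.03502558, -0.00735792]), 'gripper_force': 0.0, 'finger_gap': 1.0000575204122424}
{'mtx': array([[408.27753597,   0.        , 313.83211621],
       [  0.        , 408.27753597, 198.89598742],
       [  0.        ,   0.        ,   1.        ]]), 'extrinsics': array([[ 0.03906701, -0.70334239,  0.7097769 ,  1.24806599],
       [ 0.9991016 ,  0.03917007, -0.01617684,  0.01843658],
       [-0.01642415,  0.70977122,  0.70424077,  0.80527262],
       [ 0.        ,  0.        ,  0.        ,  1.        ]])}
{'mtx': array([[468.34652008,   0.        , 321.17149585],
       [  0.        , 468.34652008, 196.69836168],
       [  0.        ,   0.        ,   1.        ]]), 'extrinsics': array([[ 0.995142  ,  0.07369363, -0.06528136,  0.5198039 ],
       [-0.09714962,  0.62764408, -0.77241495, -0.75366505],
       [-0.0159486 ,  0.77500462,  0.63175429,  0.75737535],
       [ 0.        ,  0.        ,  0.        ,  1.        ]])}
```

View pics/scene.png

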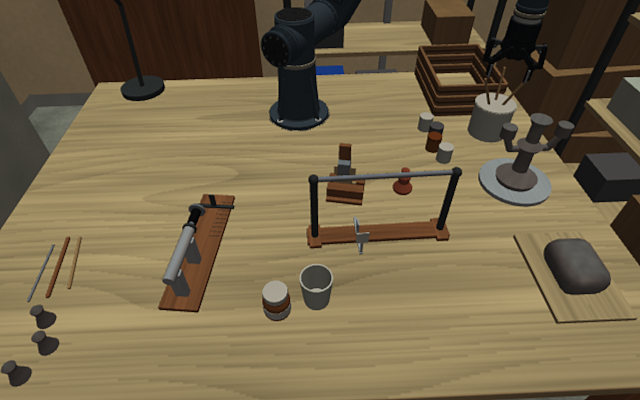

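View pics/side.png

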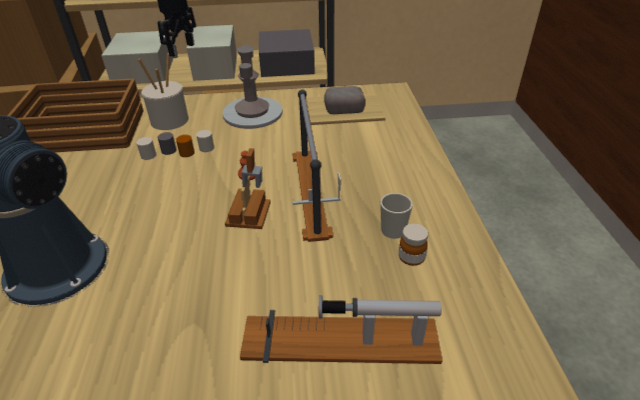

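Scene: hanger in block at (345,170), figure (403,182), rail balls at (313,179) and (457,172), tag (360,235), gauge tube (180,250) with rod toward (197,210), mark (212,203). The side view shows the mark's tooth at (268,330) and the disc at (321,306).

```bash
cat > m.py <<'E'
from h import *
for n in ("scene","side"):
    z=np.load(n+".npz"); W=z["W"]; im=z["im"].astype(int)
    f=lambda m:(np.round(np.nanmean(W[m],0),4),m.sum())
    X,Y,Z=np.moveaxis(W,-1,0)
    # bar
    m=(Z>.196)&(Z<.235)&(X>.45)&(X<.75)&(abs(Y-.12)<.25)
    P=W[m]; 
    print(n,"z>.196 n",len(P), "y-range",P[:,1].min(),P[:,1].max())
    for lo in np.arange(-.15,.35,.02):
        q=P[(P[:,1]>=lo)&(P[:,1]<lo+.02)]
        if len(q): print(np.round(lo,2),len(q),np.round(q.mean(0),4),np.round(q.max(0),4),np.round(q.min(0),4))
E
python3 m.py
python3 - <<'E'
from h import *
W=np.load("scene.npz")["W"]; S=np.load("side.npz")["W"]
r=lambda a:np.round(a,3).tolist()
for u,v in [(345,148),(345,165),(345,180),(345,185),(345,198),(360,235),(362,247),(357,222),(315,245),(445,238),(313,179),(457,172),(197,210),(190,222),(180,250),(170,275),(212,203),(232,206),(205,207),(403,182),(316,290),(275,300)]: print("sc",u,v,r(W[v,u]))
for u,v in [(268,330),(268,315),(321,306),(334,307),(353,307),(400,307),(250,155),(247,175),(240,205),(258,172),(302,95),(316,165),(338,190),(318,201)]: print("si",u,v,r(S[v,u]))
a=cv2.imread("pics/scene.png");b=cv2.imread("pics/side.png")
o=np.vstack([np.hstack([cv2.resize(a[130:230,300:500],(400,200),interpolation=2),cv2.resize(a[190:270,150:310],(400,200),interpolation=2)]),np.hstack([cv2.resize(b[140:240,210:410],(400,200),interpolation=2),cv2.resize(b[280:380,230:430],(400,200),interpolation=2)])])
cv2.imwrite("pics/crop.png",o)
E
```

```text
scene z>.196 n 895 y-range 0.021696971408011315 0.36217090584895767
0.01 31 [0.5815 0.0257 0.2063] [0.5875 0.0289 0.214 ] [0.5707 0.0217 0.1983]
0.03 73 [0.5814 0.0383 0.2064] [0.5891 0.0486 0.214 ] [0.5712 0.0303 0.1978]
0.05 49 [0.5793 0.0589 0.2044] [0.5835 0.0684 0.2108] [0.5732 0.0504 0.1961]
0.07 48 [0.579  0.0796 0.2043] [0.5841 0.0885 0.2097] [0.5705 0.0701 0.1979]
0.09 51 [0.5782 0.0989 0.2041] [0.5825 0.11   0.2088] [0.5714 0.0901 0.1965]
0.11 47 [0.5781 0.1198 0.2042] [0.582  0.1297 0.2087] [0.5706 0.11   0.1974]
0.13 52 [0.5775 0.1392 0.2043] [0.5826 0.1499 0.209 ] [0.571  0.1301 0.1968]
0.15 46 [0.5771 0.16   0.204 ] [0.5818 0.1699 0.2085] [0.5682 0.15   0.1974]
0.17 52 [0.5764 0.1796 0.2043] [0.5818 0.1898 0.2084] [0.5692 0.17   0.1976]
0.19 43 [0.5768 0.1998 0.2044] [0.5799 0.2099 0.2083] [0.5717 0.1901 0.1991]
0.21 55 [0.5752 0.2198 0.2039] [0.5797 0.23   0.2087] [0.5685 0.21   0.1972]
0.23 42 [0.5757 0.2397 0.2044] [0.5793 0.248  0.2102] [0.5703 0.2301 0.1994]
0.25 52 [0.5747 0.2594 0.204 ] [0.5794 0.2686 0.2085] [0.5677 0.2502 0.1966]
0.27 46 [0.5748 0.2796 0.2046] 
[... 2134 characters left out ...]
, 0.112]
sc 170 275 [0.752, -0.269, 0.11]
sc 212 203 [0.46, -0.24, 0.023]
sc 232 206 [0.469, -0.186, 0.017]
sc 205 207 [0.463, -0.261, 0.012]
sc 403 182 [0.425, 0.285, 0.04]
sc 316 290 [0.788, 0.029, 0.087]
sc 275 300 [0.8, -0.055, 0.075]
si 268 330 [0.462, -0.242, 0.038]
si 268 315 [0.459, -0.18, -0.0]
si 321 306 [0.557, -0.259, 0.115]
si 334 307 [0.58, -0.258, 0.109]
si 353 307 [0.611, -0.264, 0.111]
si 400 307 [0.69, -0.272, 0.11]
si 250 155 [0.439, 0.102, 0.189]
si 247 175 [0.424, 0.126, 0.119]
si 240 205 [0.399, 0.115, 0.04]
si 258 172 [0.451, 0.108, 0.138]
si 302 95 [0.568, 0.335, 0.205]
si 316 165 [0.576, 0.025, 0.205]
si 338 190 [0.644, 0.195, -0.001]
si 318 201 [0.579, 0.027, 0.108]
```

View pics/crop.png

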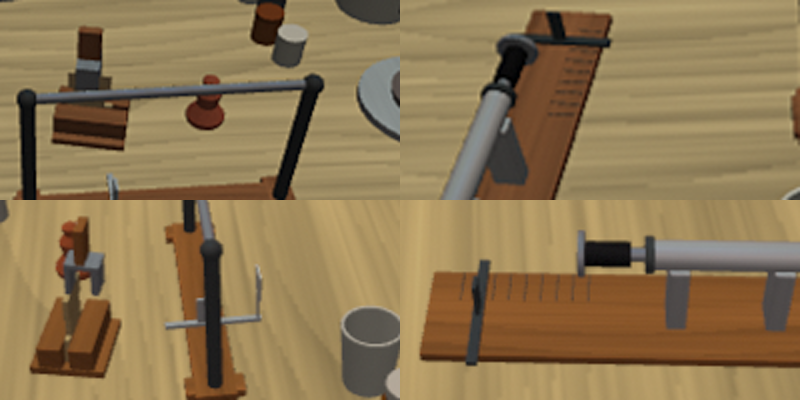

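The crops confirm that the hanger's lip points away from the robot (+x), so the template is on the near side. The tooth stands on the dark strap at the near end of the gauge board. Next I fit positions from the point clouds.

```bash
cat > fit.py <<'E'
from h import *
D={n:np.load(n+".npz") for n in ("scene","side")}
def reg(n,lo,hi,col=None):
    W=D[n]["W"]; m=np.all((W>lo)&(W<hi),-1)
    if col is not None: m&=col(D[n]["im"].astype(int))
    return W[m]
def show(t,P):
    if len(P)<3: print(t,"few",len(P));return
    print(t,len(P),"med",np.round(np.median(P,0),4),"p3",np.round(np.percentile(P,3,0),4),"p97",np.round(np.percentile(P,97,0),4))
for n in D:
    print("==",n)
    show("tab top",reg(n,[.40,.08,.182],[.48,.16,.20]))
    show("tab hi",reg(n,[.40,.08,.165],[.48,.16,.18]))
    show("tab lo",reg(n,[.40,.08,.147],[.48,.16,.162]))
    show("crown",reg(n,[.40,.08,.133],[.50,.16,.144]))
    show("lip",reg(n,[.44,.08,.105],[.50,.16,.13]))
    show("strap",reg(n,[.38,.08,.10],[.44,.16,.13]))
    P=reg(n,[.34,.05,.034],[.52,.2,.046]); show("block top",P)
    if len(P)>50:
        r=cv2.minAreaRect((P[:,:2]*1000).astype(np.float32)); print("  rect mm",np.round(r[0],1),np.round(r[1],1),round(r[2],1))
    show("block top y",P)
    show("card",reg(n,[.62,.10,.04],[.66,.18,.095]))
    show("blade",reg(n,[.555,.10,.025],[.60,.17,.06]))
    show("strapT",reg(n,[.595,.10,.013],[.63,.17,.03]))
    show("figure",reg(n,[.38,.24,.01],[.50,.33,.1]))
    # gauge tube
    P=reg(n,[.64,-.32,.09],[.80,-.2,.13]); 
    show("tube",P)
    for x in np.arange(.62,.78,.03):
        q=P[abs(P[:,0]-x)<.015]
        if len(q)>5: print("   tube x",round(x,3),len(q),np.round(q.mean(0),4),"zmax y",np.round(q[q[:,2]>np.percentile(q[:,2],85),1].mean(),4))
    P=reg(n,[.53,-.32,.075],[.62,-.2,.14]); h=P[P[:,2]>.113]; show("disc(z>.113)",h[h[:,0]<.58])
    d=lambda im:(im.max(-1)<70)
    show("sleeve",reg(n,[.555,-.32,.085],[.615,-.2,.115],d))
    show("tooth z>.033",reg(n,[.42,-.32,.033],[.51,-.17,.062]))
    show("tooth z>.048",reg(n,[.42,-.32,.048],[.51,-.17,.062]))
    show("strapM dark",reg(n,[.42,-.32,.012],[.51,-.17,.024],d))
    P=reg(n,[.38,-.36,.006],[.80,-.12,.018]); r=cv2.minAreaRect((P[:,:2]*1000).astype(np.float32)); print(" board rect",np.round(r[0],1),np.round(r[1],1),round(r[2],1))
E
python3 fit.py
```

```text
== scene
tab top 61 med [0.4421 0.1167 0.1887] p3 [0.4349 0.1023 0.1824] p97 [0.4492 0.1289 0.1914]
tab hi 54 med [0.4436 0.116  0.1725] p3 [0.4401 0.1027 0.1657] p97 [0.4472 0.1295 0.1794]
tab lo 50 med [0.4425 0.1168 0.1536] p3 [0.4384 0.1031 0.1487] p97 [0.4459 0.1307 0.1612]
crown 90 med [0.4522 0.1132 0.1409] p3 [0.4367 0.0997 0.1336] p97 [0.4596 0.1283 0.1434]
lip 81 med [0.4549 0.111  0.1168] p3 [0.451  0.0981 0.106 ] p97 [0.4588 0.1258 0.1283]
strap 21 med [0.4239 0.1348 0.1023] p3 [0.4115 0.0935 0.1005] p97 [0.4273 0.1466 0.1247]
block top 431 med [0.4325 0.1268 0.0408] p3 [0.3833 0.0772 0.0352] p97 [0.455  0.1717 0.0446]
  rect mm [417.7 125.3] [100.6  67.5] 76.7
block top y 431 med [0.4325 0.1268 0.0408] p3 [0.3833 0.0772 0.0352] p97 [0.455  0.1717 0.0446]
card 142 med [0.6418 0.1417 0.0713] p3 [0.6394 0.1275 0.0467] p97 [0.6443 0.1555 0.0883]
blade 35 med [0.5788 0.1392 0.0445] p3 [0.5657 0.1381 0.0261] p97 [0.5854 0.1419 0.056 ]
strapT 23 med [0.6117 0.1375 0.015 ] p3 [0.5967 0.1045 0.0131] p97 [0.6289 0.1512 0.0194]
figure 284 med [0.4224 0.2842 0.0263] p3 [0.404  0.264
[... 2401 characters left out ...]
zmax y -0.2687
   tube x 0.74 286 [ 0.7392 -0.2776  0.1062] zmax y -0.2726
   tube x 0.77 44 [ 0.7571 -0.2785  0.1079] zmax y -0.2734
disc(z>.113) 51 med [ 0.5574 -0.251   0.1188] p3 [ 0.5541 -0.2619  0.1136] p97 [ 0.5609 -0.2356  0.1205]
sleeve 319 med [ 0.5816 -0.2576  0.1079] p3 [ 0.5607 -0.2692  0.0975] p97 [ 0.6141 -0.2463  0.113 ]
tooth z>.033 45 med [ 0.4617 -0.2402  0.0501] p3 [ 0.4592 -0.2434  0.0343] p97 [ 0.4643 -0.2312  0.0588]
tooth z>.048 25 med [ 0.4617 -0.2389  0.0569] p3 [ 0.4597 -0.243   0.0492] p97 [ 0.464  -0.2315  0.0592]
strapM dark 209 med [ 0.4599 -0.2514  0.0168] p3 [ 0.4523 -0.2892  0.0148] p97 [ 0.4698 -0.1878  0.0198]
 board rect [ 591.7 -253.8] [109.8 359.9] 82.4
```

```bash
python3 -m handwheel '[[[0,0,-0.2,1],[0,0,-0.2,1],[0,0,-0.2,1],[0,0,-0.2,1],[0,0,-0.2,1],[0,0,-0.2,1],[0,0,-0.2,1],[0,0,-0.2,1],[0,0,-0.2,1],[0,0,-0.2,1],[0,0,-0.2,1],[0,0,-0.2,1],[0,0,0,1],[0,0,0,0.35]]]' 60 && python3 -m handwheel '[[[-0.5,0.35,0,0],[-0.95,0.7,0,0],[-0.95,0.7,0,0],[-0.95,0.7,0,0],[-0.95,0.7,0,0],[-0.95,0.7,0,0],[-0.95,0.7,0,0],[-0.95,0.7,0,0],[-0.95,0.7,0,0],[-0.95,0.7,0,0],[-0.95,0.7,0,0],[-0.95,0.7,0,0],[-0.95,0.7,0,0],[-0.95,0.7,0,0],[-0.95,0.7,0,0],[-0.9,0.6,0,0],[-0.5,0.4,0,0],[0,0,0,0],[0,0,0,0]]]'
cat > w.py <<'E'
from h import *; import sys
s=sense(); r=R.from_quat(s["tool_rot"]).as_matrix()
print(s["t"],s["tcp_pos"],"yang",np.degrees(np.arctan2(r[1,1],r[0,1])),"z",r[:,2],"F",s["force"],s["finger_gap"],s["gripper_force"],s["q"].round(2))
E
python3 w.py; python3 - <<'E'
from h import *
im,d,W=cloud("wrist"); save("w1",im); np.savez("wrist",W=W,im=im)
E
```

```text
t: 1.85
tcp_pos: [0.2459, 0.5742, 0.268]
tool_rot: [0.784, 0.62, -0.001, 0.0]
force: [0.1, 1.5, -0.8]
finger_gap: 0.702
gripper_force: 0.0
t: 4.22
tcp_pos: [0.4295, 0.141, 0.2684]
tool_rot: [0.784, 0.621, -0.0, -0.0]
force: [-0.3, -0.1, -0.2]
finger_gap: 0.702
gripper_force: 0.0
4.225 [0.42948748 0.14099709 0.2684274 ] yang -13.270366486402956 z [-6.27086608e-04  4.26048618e-04 -9.99999713e-01] F [-0.29993088 -0.07835573 -0.2153348 ] 0.7018120148169672 0.0 [0.07 0.21 1.77 0.   1.16 0.3 ]
```

View pics/w1.png

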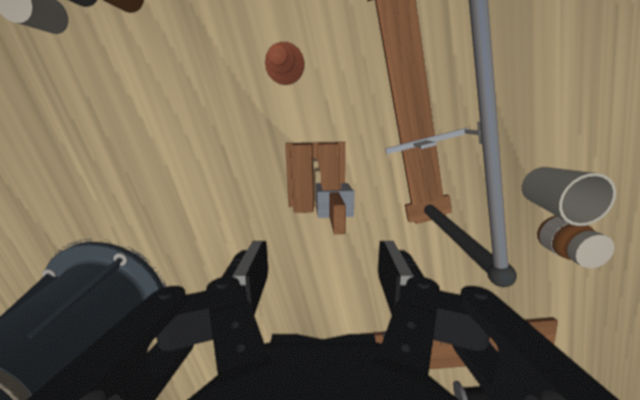

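The wrist view shows the tab top at (339,215), the crown at (335,200) and the block at (316,175), square to the tool. So the yaw matches.

```bash
cat > wf.py <<'E'
from h import *
s=sense(); r=R.from_quat(s["tool_rot"]).as_matrix()
D=np.load("wrist.npz"); W=D["W"]
def show(t,lo,hi):
    m=np.all((W>lo)&(W<hi),-1); P=W[m]
    if len(P)<4: print(t,len(P)); return
    q=cv2.minAreaRect((P[:,:2]*1000).astype(np.float32))
    print(t,len(P),"med",np.median(P,0).round(4),"p3",np.percentile(P,3,0).round(4),"p97",np.percentile(P,97,0).round(4),"rect",np.round(q[0],1),np.round(q[1],1),round(q[2],1))
show("tabtop",[.40,.07,.184],[.49,.16,.2])
show("crown",[.40,.07,.130],[.49,.16,.146])
show("block",[.33,.05,.033],[.52,.2,.046])
show("bar",[.54,.07,.196],[.61,.3,.216])
show("blade",[.555,.10,.03],[.60,.17,.06])
show("card",[.62,.10,.06],[.66,.18,.095])
E
python3 wf.py
```

```text
tabtop 398 med [0.4402 0.1192 0.1891] p3 [0.4334 0.1049 0.1863] p97 [0.4469 0.1324 0.1904] rect [440.2 118.4] [29.  11.5] 77.7
crown 647 med [0.4328 0.1218 0.1411] p3 [0.4186 0.1024 0.1342] p97 [0.4584 0.1357 0.1433] rect [438.3 118.2] [30.6 40.4] 77.4
block 2370 med [0.4083 0.1403 0.0404] p3 [0.3802 0.09   0.0386] p97 [0.4515 0.1776 0.0421] rect [415.1 128.4] [100.3  67. ] 77.8
bar 4245 med [0.5716 0.1836 0.2055] p3 [0.5671 0.0786 0.1998] p97 [0.5788 0.2587 0.2075] rect [573.7 167.3] [ 12.6 194.9] 1.2
blade 101 med [0.5738 0.144  0.0499] p3 [0.565  0.1407 0.0318] p97 [0.5846 0.1447 0.0537] rect [575.1 142.6] [20.3  4.3] 0.2
card 11 med [0.6397 0.1381 0.0606] p3 [0.6389 0.1304 0.06  ] p97 [0.6406 0.1553 0.063 ] rect [639.6 143.8] [ 1.2 27.6] 3.3
```

```bash
python3 -m handwheel '[[[-0.45,0.3,0,-0.13],[-0.4,0.28,0,0],[0,0,0.5,0],[0,0,0.9,0],[0,0,0.9,0],[0,0,0.9,0],[0,0,0.8,0],[0,0,0.5,0],[0,0,0.2,0],[0,0,0,0]]]' 60 && python3 w.py && python3 -m handwheel '[[[0,0,0,0],[0,0,0,0],[0,0,0,0],[0,0,0,0],[0,0,0,0],[0,0,0,0]]]' 0 60 && python3 w.py
```

```text
t: 5.52
tcp_pos: [0.4394, 0.1167, 0.1509]
tool_rot: [0.78, 0.626, -0.0, -0.0]
force: [0.8, -0.0, -0.3]
finger_gap: 0.704
gripper_force: 0.0
5.525 [0.43939911 0.11670646 0.15091069] yang -12.509948754586654 z [-1.96704909e-04  2.41049699e-05 -9.99999980e-01] F [ 0.77357061 -0.03547775 -0.31652728] 0.7042801573057165 0.0 [0.01 0.39 1.91 0.   0.84 0.23]
t: 6.28
tcp_pos: [0.4389, 0.1168, 0.1517]
tool_rot: [0.78, 0.626, -0.0, -0.0]
force: [-1.7, 0.3, 6.2]
finger_gap: 0.118
gripper_force: 58.6
6.275 [0.43885191 0.11678928 0.15171982] yang -12.514769801266402 z [-8.84846764e-04  3.18070844e-04 -9.99999558e-01] F [-1.73661741  0.31384915  6.21273026] 0.1182485853025175 58.58698783675209 [0.01 0.39 1.91 0.   0.84 0.23]
```

```bash
python3 -m handwheel '[[[0,0,-0.3,0],[0,0,-0.6,0],[0,0,-0.8,0],[0,0,-0.9,0],[0,0,-0.9,0],[0,0,-0.9,0],[0,0,-0.6,-0.3],[0,0,-0.3,-0.5],[0,0,0,-0.5],[0,0,0,-0.5],[0,0,0,-0.5],[0,0,0,0]]]' && python3 -m handwheel '[[[0.3,0.35,0,0],[0.45,0.55,0,0],[0.6,0.75,0,0],[0.6,0.75,0,0],[0.6,0.75,0,0],[0.6,0.75,0,0],[0.6,0.7,0,0],[0.5,0.5,0,0],[0.2,0.3,0,0],[0,0,0,0],[0,0,0,0]]]' && python3 w.py; python3 - <<'E'
from h import *
for n in ("scene","side"):
    im,d,W=cloud(n); np.savez(n,im=im,d=d,W=W)
a=np.load("scene.npz")["im"];b=np.load("side.npz")["im"]
save("c2",np.vstack([cv2.resize(a[100:260,290:490],(500,400)),cv2.resize(b[20:260,200:440],(500,500))[:190]]))
E
```

```text
t: 7.78
tcp_pos: [0.4394, 0.1165, 0.2837]
tool_rot: [0.699, 0.715, 0.0, 0.0]
force: [0.1, 0.6, -1.5]
finger_gap: 0.123
gripper_force: 58.3
t: 9.15
tcp_pos: [0.5715, 0.2306, 0.2833]
tool_rot: [0.699, 0.715, -0.0, -0.0]
force: [-0.5, -0.3, -1.9]
finger_gap: 0.121
gripper_force: 58.2
9.15 [0.57145077 0.23063265 0.28331085] yang 1.2759775915198288 z [-8.42347150e-04 -3.74123246e-04 -9.99999575e-01] F [-0.46539515 -0.32106007 -1.88152651] 0.12084897291601464 58.20334098301828 [ 0.2   0.44  1.36 -0.    1.34  0.18]
```

View pics/c2.png

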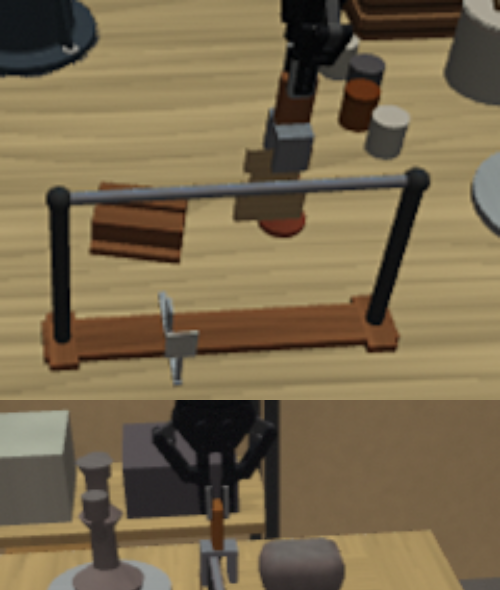

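The hanger is out and upright in the grip, above the bar and clear of the figure. Before lowering I check the lip and strap in x against the bar.

```bash
cat > chk.py <<'E'
from h import *
for n in ("scene","side"):
    W=np.load(n+".npz")["W"]; print(n)
    for t,lo,hi in [("crown",[.52,.19,.262],[.62,.27,.278]),("mid",[.52,.19,.236],[.62,.27,.26]),("lo",[.52,.19,.215],[.62,.27,.235]),("bar",[.54,.19,.19],[.6,.27,.212])]:
        P=W[np.all((W>lo)&(W<hi),-1)]
        for a,c in (("near",P[P[:,0]<.571]),("far",P[P[:,0]>=.571])):
            if len(c)>3: print(t,a,len(c),np.median(c,0).round(4),np.percentile(c,3,0).round(4),np.percentile(c,97,0).round(4))
E
python3 chk.py
```

```text
scene
crown near 14 [0.5581 0.2149 0.271 ] [0.552  0.2143 0.2642] [0.5676 0.2165 0.2746]
crown far 157 [0.5846 0.2293 0.2723] [0.5731 0.215  0.2633] [0.5922 0.2441 0.2771]
mid near 36 [0.5553 0.217  0.2454] [0.5513 0.2143 0.2367] [0.5577 0.2223 0.2563]
mid far 125 [0.5897 0.2281 0.248 ] [0.5842 0.2153 0.2373] [0.5915 0.2443 0.2594]
lo near 80 [0.5546 0.211  0.2256] [0.5507 0.2004 0.2163] [0.5573 0.2572 0.2325]
lo far 8 [0.589  0.2246 0.2338] [0.5872 0.2175 0.2321] [0.5896 0.2319 0.2346]
bar near 110 [0.5539 0.2225 0.2011] [0.5516 0.2009 0.193 ] [0.5703 0.2601 0.2104]
bar far 178 [0.5765 0.2285 0.2045] [0.5717 0.1926 0.1982] [0.5798 0.2672 0.2078]
side
crown near 75 [0.5585 0.2189 0.2721] [0.5505 0.2146 0.2632] [0.57   0.2427 0.2771]
crown far 66 [0.583  0.2198 0.2708] [0.5721 0.2136 0.2639] [0.5904 0.2422 0.2764]
mid near 37 [0.5524 0.2169 0.2486] [0.5492 0.2132 0.2384] [0.5558 0.2391 0.2594]
mid far 49 [0.5833 0.2178 0.2492] [0.5795 0.2145 0.2377] [0.5902 0.236  0.2588]
lo near 35 [0.5509 0.2101 0.228 ] [0.5483 0.2    0.2164] [0.5546 0.2414 0.2345]
lo far 5 [0.5804 0.2185 0.2336] [0.5795 0.2155 0.2325] [0.5866 0.2347 0.2346]
bar near 70 [0.5666 0.2207 0.204 ] [0.5474 0.1965 0.1916] [0.5709 0.2653 0.2111]
bar far 42 [0.5745 0.2267 0.2046] [0.5715 0.193  0.2015] [0.5778 0.2663 0.2067]
```

```bash
python3 -m handwheel '[[[0,0.12,0,0],[0,0,0.3,0],[0,0,0.4,0],[0,0,0.4,0],[0,0,0.4,0],[0,0,0.4,0],[0,0,0.25,0],[0,0,0.1,0],[0,0,0,0]]]' && python3 w.py && python3 -m handwheel '[[[0,0,0.08,0],[0,0,0.06,0],[0,0,0.06,0],[0,0,0,0]]]' && python3 w.py
```

```text
t: 10.38
tcp_pos: [0.5749, 0.231, 0.2272]
tool_rot: [0.699, 0.715, 0.0, 0.0]
force: [-0.5, -0.4, -0.6]
finger_gap: 0.117
gripper_force: 58.2
10.375 [0.57491996 0.23098248 0.2272378 ] yang 1.2893665540049972 z [ 7.32058308e-05  4.55508931e-07 -9.99999997e-01] F [-0.45584711 -0.44883841 -0.6010762 ] 0.1171749324837309 58.217854192480445 [ 0.2   0.5   1.43 -0.    1.22  0.18]
t: 10.88
tcp_pos: [0.575, 0.231, 0.2229]
tool_rot: [0.699, 0.715, 0.0, 0.0]
force: [-0.6, -0.1, 2.2]
finger_gap: 0.124
gripper_force: 58.9
10.875 [0.5750471  0.23097001 0.22291555] yang 1.2895976528055555 z [ 7.76779843e-04  9.57090952e-05 -9.99999694e-01] F [-0.55778059 -0.05688599  2.20964799] 0.12381581186986021 58.86590617708862 [ 0.2   0.5   1.43 -0.    1.2   0.18]
```

```bash
cat > c3.py <<'E'
from h import *
import sys
y0=float(sys.argv[1])
for n in sys.argv[2:]:
    im,d,W=cloud(n); np.savez(n,im=im,d=d,W=W); save(f"{n}_{int(y0*1000)}",im); print(n)
    for t,lo,hi in [("crown",[.54,y0-.05,.205],[.61,y0+.05,.215]),("lip",[.578,y0-.05,.18],[.61,y0+.05,.205]),("tab",[.54,y0-.05,.217],[.61,y0+.05,.27]),("templ",[.52,y0-.05,.095],[.565,y0+.05,.16]),("blade",[.56,.10,.03],[.60,.18,.06]),("card",[.62,.10,.05],[.66,.18,.095])]:
        P=W[np.all((W>lo)&(W<hi),-1)]
        if len(P)>3:
            a,b=np.percentile(P,2,0),np.percentile(P,98,0); print(t,len(P),"ymid",round((a[1]+b[1])/2,4),"w",round(b[1]-a[1],4),a.round(3),b.round(3))
E
python3 c3.py .231 scene side wrist
```

```text
scene
crown 212 ymid 0.2311 w 0.0926 [0.559 0.185 0.205] [0.595 0.277 0.214]
lip 145 ymid 0.2206 w 0.0736 [0.578 0.184 0.181] [0.595 0.257 0.204]
tab 248 ymid 0.2293 w 0.0285 [0.568 0.215 0.219] [0.593 0.244 0.269]
templ 357 ymid 0.2289 w 0.0605 [0.552 0.199 0.097] [0.559 0.259 0.158]
blade 31 ymid 0.1399 w 0.004 [0.566 0.138 0.031] [0.586 0.142 0.056]
card 136 ymid 0.1416 w 0.0284 [0.639 0.127 0.052] [0.644 0.156 0.089]
side
crown 135 ymid 0.217 w 0.0589 [0.554 0.188 0.205] [0.594 0.246 0.214]
lip 53 ymid 0.228 w 0.0279 [0.583 0.214 0.18 ] [0.594 0.242 0.204]
tab 209 ymid 0.2255 w 0.0232 [0.557 0.214 0.219] [0.591 0.237 0.269]
templ 105 ymid 0.2304 w 0.064 [0.549 0.198 0.096] [0.557 0.262 0.157]
blade 33 ymid 0.14 w 0.0077 [0.564 0.136 0.031] [0.573 0.144 0.052]
card 44 ymid 0.1407 w 0.0296 [0.638 0.126 0.053] [0.641 0.155 0.087]
wrist
crown 2069 ymid 0.2501 w 0.0573 [0.556 0.221 0.205] [0.595 0.279 0.214]
lip 180 ymid 0.2562 w 0.027 [0.578 0.243 0.181] [0.593 0.27  0.204]
tab 2532 ymid 0.2332 w 0.0276 [0.558 0.219 0.222] [0.592 0.247 0.269]
templ 157 ymid 0.2407 w 0.0456 [0.551 0.218 0.096] [0.559 0.264 0.158]
card 195 ymid 0.1447 w 0.0284 [0.64  0.131 0.053] [0.643 0.159 0.088]
```

```bash
python3 -m handwheel '[[[-0.15,0,0,0],[-0.3,0,0,0],[-0.35,0,0,0],[-0.35,0,0,0],[-0.35,0,0,0],[-0.35,0,0,0],[-0.35,0,0,0],[-0.35,0,0,0],[-0.35,0,0,0],[-0.3,0,0,0],[-0.25,0,0,0],[-0.13,0,0,0],[0,0,0,0],[0,0,0,0]]]' && python3 w.py && python3 c3.py .141 scene side wrist
```

```text
t: 12.78
tcp_pos: [0.5773, 0.1408, 0.2229]
tool_rot: [0.699, 0.715, 0.0, 0.0]
force: [0.0, 3.6, 6.9]
finger_gap: 0.117
gripper_force: 59.3
12.775 [0.57734493 0.14083733 0.22288738] yang 1.2528587903900334 z [ 1.34597173e-03  6.53588411e-05 -9.99999092e-01] F [0.04312742 3.61138328 6.87795603] 0.11709222613122215 59.26552501972765 [ 0.05  0.47  1.5  -0.    1.17  0.03]
scene
crown 201 ymid 0.1406 w 0.0916 [0.569 0.095 0.205] [0.598 0.186 0.214]
lip 172 ymid 0.1384 w 0.0878 [0.578 0.094 0.181] [0.598 0.182 0.204]
tab 240 ymid 0.1398 w 0.0292 [0.572 0.125 0.218] [0.597 0.154 0.269]
templ 356 ymid 0.1399 w 0.0603 [0.555 0.11  0.096] [0.562 0.17  0.158]
blade 31 ymid 0.1401 w 0.0041 [0.564 0.138 0.032] [0.586 0.142 0.055]
card 133 ymid 0.1414 w 0.0284 [0.639 0.127 0.054] [0.644 0.156 0.089]
side
crown 160 ymid 0.1274 w 0.057 [0.557 0.099 0.205] [0.596 0.156 0.214]
lip 58 ymid 0.1238 w 0.0589 [0.578 0.094 0.181] [0.594 0.153 0.204]
tab 233 ymid 0.1354 w 0.0224 [0.559 0.124 0.22 ] [0.594 0.147 0.269]
templ 106 ymid 0.1318 w 0.0473 [0.552 0.108 0.096] [0.56  0.155 0.158]
blade 33 ymid 0.1401 w 0.0087 [0.564 0.136 0.032] [0.573 0.144 0.051]
card 44 ymid 0.1404 w 0.0276 [0.638 0.127 0.054] [0.641 0.154 0.087]
wrist
crown 2077 ymid 0.1597 w 0.0575 [0.558 0.131 0.205] [0.597 0.188 0.214]
lip 275 ymid 0.1713 w 0.0365 [0.578 0.153 0.181] [0.596 0.19  0.205]
tab 2530 ymid 0.143 w 0.0278 [0.56  0.129 0.222] [0.594 0.157 0.269]
templ 161 ymid 0.1535 w 0.0414 [0.554 0.133 0.098] [0.561 0.174 0.159]
blade 7 ymid 0.143 w 0.003 [0.584 0.142 0.032] [0.585 0.145 0.053]
card 220 ymid 0.1443 w 0.0285 [0.64  0.13  0.054] [0.643 0.159 0.089]
```

```bash
python3 -m handwheel '[[[0,0,-0.03,0],[0,0,0,0]]]' && python3 -m handwheel '[[[0,0,0,0],[0,0,0,0],[0,0,0,0],[0,0,0,0]]]' 60 && python3 -m handwheel '[[[0,0,-0.2,0],[0,0,-0.5,0],[0,0,-0.8,0],[0,0,-0.8,0],[0,0,-0.8,0],[0,0,-0.4,0],[0,0,0,0],[0,0,0,0]]]' && python3 w.py && python3 c3.py .1405 scene side
```

```text
t: 13.18
tcp_pos: [0.577, 0.1405, 0.2229]
tool_rot: [0.699, 0.715, -0.0, 0.0]
force: [1.2, 0.5, 3.0]
finger_gap: 0.123
gripper_force: 58.8
t: 13.68
tcp_pos: [0.5767, 0.1414, 0.2228]
tool_rot: [0.699, 0.715, -0.0, -0.0]
force: [-1.2, -0.4, -0.7]
finger_gap: 0.703
gripper_force: 0.0
t: 14.68
tcp_pos: [0.5763, 0.1414, 0.3098]
tool_rot: [0.699, 0.715, -0.001, -0.0]
force: [-0.1, 0.6, -0.6]
finger_gap: 0.706
gripper_force: 0.0
14.675 [0.57632517 0.14141106 0.30981265] yang 1.2847417219635195 z [-1.50420878e-03 -1.08028608e-04 -9.99998863e-01] F [-0.09313833  0.63631962 -0.6405673 ] 0.7055639716737968 0.0 [ 0.05  0.39  1.38 -0.    1.37  0.03]
scene
crown 183 ymid 0.1411 w 0.093 [0.564 0.095 0.205] [0.598 0.188 0.215]
lip 196 ymid 0.1392 w 0.0891 [0.578 0.095 0.18 ] [0.601 0.184 0.205]
tab 283 ymid 0.1391 w 0.0288 [0.566 0.125 0.218] [0.581 0.154 0.262]
blade 31 ymid 0.1401 w 0.0041 [0.564 0.138 0.03 ] [0.586 0.142 0.055]
card 135 ymid 0.1416 w 0.0285 [0.639 0.127 0.052] [0.644 0.156 0.088]
side
crown 161 ymid 0.1254 w 0.061 [0.557 0.095 0.205] [0.595 0.156 0.215]
lip 53 ymid 0.1169 w 0.0367 [0.579 0.099 0.181] [0.598 0.135 0.205]
tab 133 ymid 0.1382 w 0.0295 [0.564 0.123 0.218] [0.577 0.153 0.26 ]
templ 14 ymid 0.1153 w 0.0097 [0.562 0.11  0.129] [0.565 0.12  0.16 ]
blade 34 ymid 0.1408 w 0.0075 [0.564 0.137 0.032] [0.573 0.145 0.052]
card 44 ymid 0.1402 w 0.0295 [0.638 0.125 0.054] [0.641 0.155 0.089]
```

Released: the hanger hangs with its tab at y≈0.139, against the tag at 0.140. Now to the gauge.

```bash
python3 -m handwheel '[[[0,0,0,-1],[0,0,0,-1],[0,0,0,-1],[0,0,0,-1],[0,0,0,-1],[0,0,0,-1],[0,0,0,-1],[0,0,0,-1],[0,0,0,-1],[0,0,0,-1],[0,0,0,-1],[0,0,0,-1],[0,0,0,-1],[0,0,0,-0.5]]]' && python3 -m handwheel '[[[-0.14,-0.5,0,0],[-0.14,-1,0,0],[-0.14,-1,0,0],[-0.14,-1,0,0],[-0.14,-1,0,0],[-0.14,-1,0,0],[-0.14,-1,0,0],[-0.14,-1,0,0],[-0.14,-1,0,0],[-0.14,-1,0,0],[-0.14,-1,0,0],[-0.14,-1,0,0],[-0.14,-1,0.5,0],[-0.14,-1,0.8,0],[-0.14,-1,0.8,0],[-0.14,-0.7,0.8,0],[0,-0.3,0.8,0],[0,0,0.3,0],[0,0,0,0],[0,0,0,0]]]' && python3 w.py; cat > g.py <<'E'
from h import *
im,d,W=cloud("wrist"); save("w2",im); np.savez("wrist",W=W,im=im)
def rg(lo,hi,dark=None):
    m=np.all((W>lo)&(W<hi),-1); 
    if dark: m&=im.max(-1)<dark
    return W[m]
def sh(t,P):
    if len(P)>4: print(t,len(P),np.median(P,0).round(4),np.percentile(P,2,0).round(4),np.percentile(P,98,0).round(4))
    else: print(t,len(P))
sh("tooth",rg([.42,-.3,.035],[.51,-.18,.065])); sh("toothtop",rg([.42,-.3,.05],[.51,-.18,.065]))
sh("disc",rg([.54,-.29,.112],[.575,-.2,.13])); sh("sleeve",rg([.565,-.29,.104],[.605,-.2,.113]))
P=rg([.635,-.31,.10],[.75,-.22,.125])
if len(P)>50: 
    for x in (.65,.68,.71):
        q=P[abs(P[:,0]-x)<.01]; 
        if len(q)>5: print("tube",np.mean(q,0).round(4),np.percentile(q,[1,99],0).round(4).tolist())
E
python3 g.py
```

```text
t: 16.52
tcp_pos: [0.5765, 0.1414, 0.3096]
tool_rot: [0.066, 0.998, -0.0, -0.001]
force: [-0.3, -0.2, -0.3]
finger_gap: 0.702
gripper_force: 0.0
t: 19.02
tcp_pos: [0.581, -0.2498, 0.2113]
tool_rot: [0.067, 0.998, -0.0, 0.001]
force: [0.5, -0.8, -1.0]
finger_gap: 0.701
gripper_force: 0.0
19.025 [ 0.58096094 -0.24983345  0.21126959] yang 82.32818963219643 z [ 1.28907258e-03 -6.95076964e-04 -9.99998928e-01] F [ 0.46088029 -0.77662406 -1.0214896 ] 0.7012153240023886 0.0 [-0.58  0.53  1.41  0.    1.19 -2.02]
tooth 99 [ 0.464  -0.2355  0.057 ] [ 0.4606 -0.2419  0.0356] [ 0.4658 -0.229   0.0591]
toothtop 75 [ 0.4633 -0.2354  0.0576] [ 0.4606 -0.2415  0.0504] [ 0.4657 -0.229   0.0593]
disc 254 [ 0.5584 -0.2482  0.1182] [ 0.5542 -0.2621  0.1121] [ 0.5708 -0.2329  0.121 ]
sleeve 718 [ 0.5833 -0.2507  0.11  ] [ 0.5658 -0.2611  0.1051] [ 0.603  -0.2405  0.1122]
tube [ 0.6499 -0.2593  0.111 ] [[0.6401, -0.2721, 0.1049], [0.6597, -0.2469, 0.1144]]
tube [ 0.6798 -0.263   0.111 ] [[0.6704, -0.2754, 0.1018], [0.6896, -0.2505, 0.1143]]
tube [ 0.7099 -0.2669  0.111 ] [[0.7002, -0.2798, 0.1048], [0.7199, -0.2543, 0.1143]]
```

View pics/w2.png

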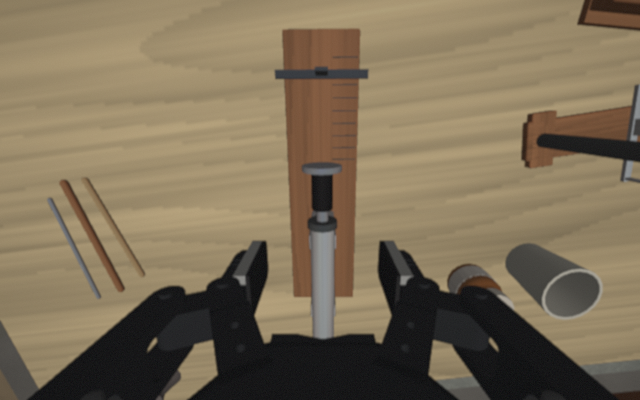

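The wrist view shows the disc at (321,168), the sleeve at (321,190) and the mark's tooth at (321,71), with the fingers centred on the rod. Now I descend and grip.

```bash
python3 -m handwheel '[[[0,0,0.4,-0.06],[0,0,0.8,0],[0,0,0.9,0],[0,0,0.9,0],[0,0,0.9,0],[0,0,0.8,0],[0,0,0.4,0],[0,0,0.1,0],[0,0,0,0]]]' && python3 w.py && python3 -m handwheel '[[[0,0,0,0],[0,0,0,0],[0,0,0,0],[0,0,0,0],[0,0,0,0]]]' 0 90 && python3 -m handwheel '[[[0.1,0,0,0],[0.2,0,0,0],[0.3,0,0,0],[0.35,0,0,0],[0.4,0,0,0],[0.4,0,0,0],[0.4,0,0,0],[0.4,0,0,0],[0.4,0,0,0],[0.35,0,0,0],[0.25,0,0,0],[0.15,0,0,0],[0.05,0,0,0],[0,0,0,0],[0,0,0,0]]]' && python3 w.py && cat > g2.py <<'E'
from h import *
a=np.radians(-7.3); gx=np.array([np.cos(a),np.sin(a)])
def mid(P,lab):
    if len(P)<5: print(lab,len(P)); return
    s=P[:,:2]@gx; print(lab,len(P),"s med",np.median(s).round(4),"p3/97",np.percentile(s,[3,97]).round(4),"mid",np.mean(np.percentile(s,[3,97])).round(4))
ims=[]
for n in ("scene","side","wrist"):
    im,d,W=cloud(n); ims.append(im); print(n)
    m=lambda lo,hi:W[np.all((W>lo)&(W<hi),-1)]
    mid(m([.43,-.27,.113],[.483,-.2,.128]),"disc top")
    mid(m([.43,-.27,.064],[.483,-.2,.128])[:],"disc all")
    mid(m([.43,-.27,.035],[.483,-.2,.0595]),"tooth"); mid(m([.43,-.33,.013],[.483,-.17,.022]) ,"strap/board")
save("g3",np.vstack([cv2.resize(ims[0][150:250,150:270],(480,400))[:290],cv2.resize(ims[1][270:370,220:380],(480,300))]))
E
python3 g2.py
```

```text
t: 20.2
tcp_pos: [0.5808, -0.2502, 0.081]
tool_rot: [0.064, 0.998, -0.0, 0.0]
force: [-0.2, -0.1, -0.0]
finger_gap: 0.711
gripper_force: 0.0
20.2 [ 0.58076623 -0.25023713  0.08099115] yang 82.65271382095918 z [ 8.71784829e-04 -5.76673565e-04 -9.99999454e-01] F [-0.15237328 -0.13028229 -0.01883526] 0.7107416731120415 0.0 [-0.58  0.69  1.52 -0.    0.93 -2.03]
t: 20.82
tcp_pos: [0.5806, -0.2508, 0.0816]
tool_rot: [0.064, 0.998, -0.001, 0.001]
force: [-1.7, -0.8, 5.6]
finger_gap: 0.168
gripper_force: 81.8
t: 22.7
tcp_pos: [0.4932, -0.2398, 0.0817]
tool_rot: [0.065, 0.998, -0.002, 0.006]
force: [10.8, 1.1, 0.6]
finger_gap: 0.163
gripper_force: 80.9
22.7 [ 0.49322845 -0.23981174  0.08166801] yang 82.52942872943943 z [ 0.0122785  -0.00457361 -0.99991416] F [10.75946729  1.09616162  0.60474346] 0.16251538681355662 80.9370481967926 [-0.66  0.61  1.75  0.01  0.78 -2.1 ]
scene
disc top 8 s med 0.4984 p3/97 [0.4931 0.5101] mid 0.5016
disc all 42 s med 0.499 p3/97 [0.4934 0.5098] mid 0.5016
tooth 41 s med 0.4901 p3/97 [0.4863 0.4939] mid 0.4901
strap/board 247 s med 0.4897 p3/97 [0.4571 0.5068] mid 0.482
side
disc top 22 s med 0.498 p3/97 [0.494  0.5115] mid 0.5028
disc all 112 s med 0.4992 p3/97 [0.4941 0.5109] mid 0.5025
tooth 42 s med 0.4888 p3/97 [0.4863 0.4901] mid 0.4882
strap/board 432 s med 0.4883 p3/97 [0.4583 0.5076] mid 0.4829
wrist
disc top 1122 s med 0.4973 p3/97 [0.4942 0.5085] mid 0.5014
disc all 2656 s med 0.4949 p3/97 [0.4941 0.5086] mid 0.5014
tooth 242 s med 0.4874 p3/97 [0.4869 0.491 ] mid 0.489
strap/board 3235 s med 0.4863 p3/97 [0.458  0.5072] mid 0.4826
```

View pics/g3.png

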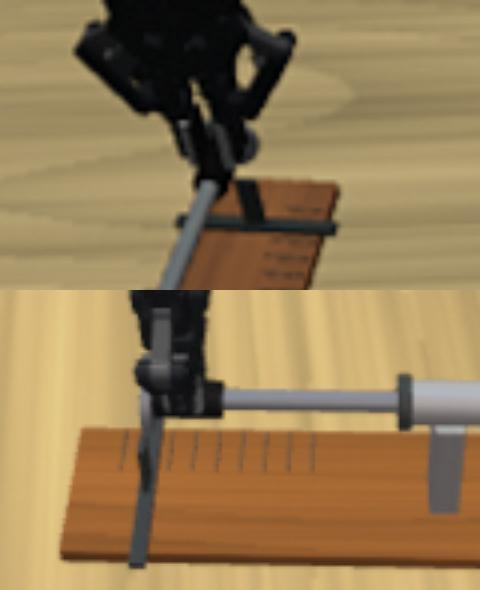

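The disc stands about 8 mm short of the tooth: the tooth strap is at about (145,460) in the side crop, with the disc behind the finger just to its right. Pulling the remainder.

```bash
python3 -m handwheel '[[[0.12,0,0,0],[0.15,0,0,0],[0.07,0,0,0],[0,0,0,0],[0,0,0,0],[0,0,0,0]]]' && python3 w.py && python3 g2.py
```

```text
t: 23.6
tcp_pos: [0.485, -0.2388, 0.0817]
tool_rot: [0.065, 0.998, -0.002, 0.006]
force: [11.8, 1.2, -0.3]
finger_gap: 0.166
gripper_force: 80.9
23.6 [ 0.48504409 -0.23876593  0.081677  ] yang 82.52408140949098 z [ 0.01270347 -0.00474914 -0.99990803] F [11.78468251  1.20414399 -0.26215991] 0.16586204408426988 80.89835286140442 [-0.67  0.6   1.77  0.01  0.77 -2.11]
scene
disc top 21 s med 0.5011 p3/97 [0.487  0.5094] mid 0.4982
disc all 56 s med 0.4925 p3/97 [0.4858 0.5094] mid 0.4976
tooth 41 s med 0.4898 p3/97 [0.486 0.492] mid 0.489
strap/board 252 s med 0.4893 p3/97 [0.4579 0.5079] mid 0.4829
side
disc top 49 s med 0.5042 p3/97 [0.4858 0.5112] mid 0.4985
disc all 143 s med 0.4927 p3/97 [0.4857 0.5105] mid 0.4981
tooth 44 s med 0.489 p3/97 [0.4864 0.4902] mid 0.4883
strap/board 454 s med 0.4874 p3/97 [0.4586 0.5062] mid 0.4824
wrist
disc top 1639 s med 0.4916 p3/97 [0.486  0.5045] mid 0.4953
disc all 3607 s med 0.4898 p3/97 [0.4859 0.5072] mid 0.4966
tooth 253 s med 0.4873 p3/97 [0.4869 0.4907] mid 0.4888
strap/board 3169 s med 0.4857 p3/97 [0.4577 0.5053] mid 0.4815
```

The disc centre is at s=0.4889 and the tooth at 0.4888. I check the hanger once more and sign off.

```bash
python3 c3.py .1402 scene side | grep -E "tab|blade|templ|scene|side"; python3 w.py; python3 -c "
from station import sign_off; print(sign_off())"
```

```text
scene
tab 282 ymid 0.1392 w 0.0287 [0.567 0.125 0.218] [0.581 0.154 0.262]
templ 24 ymid 0.1428 w 0.0532 [0.562 0.116 0.113] [0.565 0.169 0.159]
blade 30 ymid 0.1401 w 0.0043 [0.565 0.138 0.032] [0.585 0.142 0.055]
side
tab 139 ymid 0.1391 w 0.0301 [0.565 0.124 0.218] [0.578 0.154 0.261]
templ 35 ymid 0.1326 w 0.0497 [0.561 0.108 0.103] [0.565 0.157 0.159]
blade 31 ymid 0.1408 w 0.0072 [0.565 0.137 0.032] [0.573 0.144 0.052]
23.85 [ 0.48504697 -0.23876342  0.08166593] yang 82.52279388191673 z [ 0.01269246 -0.00475543 -0.99990814] F [11.75286749  2.71434051 -0.47283216] 0.16142655841544923 80.89949011802673 [-0.67  0.6   1.77  0.01  0.77 -2.11]
the job is handed in; nothing more can be done
None
```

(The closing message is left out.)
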